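# Take the left-hand cap nut off the colour mill

## Task

Unscrew the cap nut from the spindle of the colour mill. It has a reverse (left-hand) thread, so it comes off clockwise seen from above; follow it up as it rises and never strain it against the thread. Once it is free, lift it off and set it down gently, standing on its open rim, in the white parts tray, leaving everything else on the bench alone.

Things in the scene. Friction and masses are not known exactly. Their poses are not given: they have to be found in the camera images.
- nut: Bare aluminium cap nut: round cap 53 mm in diameter, 47 mm high, open below, closed above, a flat thumb bar across its top, 69 mm high in all, about 0.16 kg. Origin: centre of the open rim (underside), on the thread axis, z up, x along the bar. Starts screwed home on the spindle, rim about 86 mm above the table, its yaw varying, with some 1.5 mm of sideways play.
- nut_bar (a point): Centre of the nut's thumb bar, the place to grip and turn: 46 mm long (along the nut's x), 12 mm thick (along its y), 22 mm high, from 47 to 69 mm above the nut's rim; this point is 58 mm above the rim. Turning needs up to about 0.4 N m at first.
- spindle_top (a point): Centre of the spindle's top face, 127 mm above the table, hidden by the nut at first. Coarse LEFT-HAND thread: turning the nut clockwise from above (yaw decreasing) raises it; how far per turn is not given: follow it by feel. Free after some 1.7 to 2.6 rad, differing, to be felt: engaged it lifts at most 2.5 mm, free it lifts off without resistance. Counter-clockwise only jams it.
- mill: Fixed white box housing 190 x 170 mm, 70 mm high, with an upright steel spindle (thread 40 mm wide). Origin: on the spindle axis at table level; housing from -85 to 105 mm in x, 85 mm to each side. A sprung dark plate under the nut, 64 mm wide, loads the thread with about 10 N, fading over the first 6 mm of rise. Over 35 N between nut and mill (about 18 N at rest) harms the thread.
- tray: Fixed open white parts tray, 200 mm (its x) by 150 mm outside, 22 mm high, walls and floor 4 mm thick. Origin: centre of its underside, at table level. A small washer lies near its corner at -x, +y; the rest of the floor is free, so the middle or the +x half takes the nut.
- spray: Bystander, leave alone: clear spray bottle, 80 mm wide, 212 mm high. Origin: centre of its underside.
- mould_cup: Bystander, leave alone: yellow plastic mould cup, 72 mm wide, 50 mm high. Origin: centre of its underside.
- jar: Bystander, leave alone: small glass jar with a black lid, 52 mm wide, 55 mm high. Origin: centre of its underside.
- tub: Bystander, leave alone: round green-glass tub, 76 mm wide, 45 mm high. Origin: centre of its underside.
- brush: Bystander, leave alone: brush lying on the bench. Origin: centre of its underside.
- spatula: Bystander, leave alone: spatula lying on the bench. Origin: centre of its underside.
- carton: Bystander, leave alone: white paper carton 70 x 100 x 60 mm. Origin: centre of its underside.
- washer: Bystander, leave alone: steel washer 30 mm wide, 5 mm thick, lying in the tray. Origin: centre of its underside.
There are look-alikes about, which are no part of the job. There is more than one size of the tray; the one meant has the size given above.

How it is judged:
By the outcome, as a careful person would: the job done as asked, in the order asked, and still so for the second after the job is handed in, with the robot touching nothing.
It also fails if it takes over 67 s, if anything falls off the work surface, if the arm or the gripper's body presses on something with over 40 N, if the wrist force passes 120 N, or if a joint passes its speed limit or range.

## Robot

A 7-joint arm with a two-finger parallel gripper is mounted at the origin on the work surface. World frame = base frame: x ahead of the robot, y to its left, z up, the work surface at z = 0. Lengths are in m, angles in degrees, forces in N, time in s.
With the tool pointing down it reaches from about 0.4 to 0.9 m from the base axis. Payload 5.5 kg.
Tool frame: the origin (TCP) lies on the mounting face of the last link; the fingertips stand 173 mm ahead of it and the grasp point (between the pads) lies 155 mm ahead of it; z points along the fingers, y is the direction in which the jaws open and shut (so a half turn about z gives the same grasp; the last joint's range is limited). The gripper opens to 85 mm and grips with 20 to 120 N. Pads are 22 mm wide; open, the fingers measure 114 mm over their backs; the gripper's body (76 mm by 85 mm) begins 54 mm behind the grasp point. The pads swing forward as they close: fully open they stand 13 mm farther back than shut.
Start: joints at [79.71, 28.699, -24.465, 88.831, 12.651, 65.22, -12.049], TCP at [0.279, -0.587, 0.405] pointing down, gripper open.
Joint ranges: [-164.97, 164.97], [-17.58, 116.51], [-87.97, 89.64], [11.32, 138.91], [-80.73, 260.73], [10.89, 115.49], [-147.41, 147.41]. Speed limits (degrees/s): [147.25, 147.25, 180, 180, 180, 180, 180].

## Interface

Orientations are given as [roll, pitch, yaw] about the fixed x, y, z axes, in that order (R = Rz(yaw) Ry(pitch) Rx(roll)).
In Python, from plant import status, cams, close_job gives the robot as it stands. The module is installed in compiled form; this text tells all that it offers.
- The arm moves only by the tool jog_arm, never from a script. Its argument "motion" is a list of rows, each an object with "offset": the shift along the tool's x, y, z in mm, a list of three; "turn": the turn about the tool's z in rad. In form: [{"offset": [dx, dy, dz], "turn": turn}, ...]. A call has 1 to 12 rows; each row shifts and turns the commanded pose from where the row before left it, along the tool's axes as they then stand; what a row does not reach is not made up. A row lasts 1/8 s, in which the tool goes at most 62.5 mm and 10.7 degrees, less where a joint would pass 70% of its speed; a pose out of reach is approached as far as the arm can. A call is refused whole if a number of a shift passes 62.5 or a number of a turn 0.188, either way. A call with a gripper value outside its range is refused whole. "fingers" is the opening in per cent of the stroke, from 0 (shut) to 100 (fully open), set as the call begins (left out, the last holds). The fingers move at their own pace and stop on an object; the grip force is fixed at half the most. Time passes only in rows, so rows that do not move let the fingers close. It gives the time, the measured TCP pose, the force and the opening at its end, in the units of the state.
- status.read_state(): the state, without advancing time (a new reading comes with each control period).
- cams.get_image(name): name is "scene" or "side" or "wrist"; returns the picture (384x512x3 uint8, blue, green, red); there is no depth.
- cams.get_calibration(name): a dict with "fx", "fy", "cx", "cy" (pixels), "world_from_camera" (4x4, takes a point from camera to world coordinates). Camera axes: x right, y down, z forward; pixel columns grow to the right and rows downward; lengths in m; the calibration is good to about 2 mm. The wrist camera is an equidistant fisheye: a pixel r from the principal point sees the ray r / f radians off the axis. A picture is of the moment at which its call begins: read the wrist's pose just before it. get_calibration takes no time and is no camera call; for the wrist camera it gives the pose at the moment of the call.
- close_job(): hands the job in, once; it reports no verdict.
The state is a dict: "time": time; "joint_pos": joint angles; "dq": joint speeds; "joint_efforts": joint torques, N m; "tcp_pos": TCP position; "eef_rot": TCP orientation; "force": force on the tool from outside, world axes, zero at the start; "ft_torque": the same for the moment, N m; "opening": opening from 0.0 (shut) to 1.0 (fully open).
Only numpy, scipy, OpenCV 4.12 (cv2) and the standard library are available. Lean on these libraries where they do the work, as an engineer would, in place of code of your own. Each camera call takes 0.05 s, during which the arm holds its last target.

## Working session

There is one attempt and no reset: what is moved stays moved. The work goes in short steps, Python scripts to look and compute and a tool call to move; the robot and the scene stay as the last step left them, time stands still between calls to the robot, and variables do not carry over. Pictures are saved under pics/ and viewed, and the job is handed in when it is done.

Besides the shell and the picture viewer there is one more tool, called by a JSON object that holds its "method" and its "body". jog_arm: Moves the arm, as the interface text tells. Its arguments: {"type":"object","properties":{"motion":{"type":"array"},"fingers":{"type":"number"}},"required":["motion"]}

```bash
ls; mkdir -p pics; python3 - <<'E'
from plant import status, cams
import cv2
print(status.read_state())
for n in ["scene","side","wrist"]:
    c=cams.get_calibration(n); im=cams.get_image(n); cv2.imwrite(f"pics/{n}0.png",im); print(n,c)
E
```

```text
pics
{'time': 0.0, 'joint_pos': array([ 79.71044269,  28.75412665, -24.45182636,  88.8940858 ,
        12.65019458,  65.22198417, -12.04905453]), 'dq': array([ 0.02352522,  0.04426833, -0.05452472,  0.05882768,  0.13423209,
        0.0099562 , -0.00526923]), 'joint_efforts': array([-6.48354890e-04, -5.69513047e+01, -5.81579000e+00, -2.80939740e+01,
        1.07449258e-02,  1.18566753e-02,  6.06595094e-06]), 'tcp_pos': array([ 0.27827404, -0.5870002 ,  0.40363421]), 'eef_rot': array([-1.79883131e+02, -3.06747232e-03,  2.53720794e+01]), 'force': array([0.13542613, 0.0706895 , 0.12308783]), 'ft_torque': array([ 0.00788759, -0.03541493,  0.00924992]), 'opening': 1.0002143412894082}
scene {'fx': 436.60337747501524, 'fy': 436.60337747501524, 'cx': 253.8498676442077, 'cy': 189.205237183508, 'world_from_camera': array([[ 0.66628994,  0.61018103, -0.42864534,  1.0049514 ],
       [ 0.74568096, -0.54196324,  0.38760257, -0.49378872],
       [ 0.00419772, -0.57788837, -0.81610503,  1.11619606],
       [ 0.        ,  0.        ,  0.        ,  1.        ]])}
side {'fx': 433.9564947900691, 'fy': 433.9564947900691, 'cx': 248.8839056906922, 'cy': 192.72275304554304, 'world_from_camera': array([[-0.99583574, -0.05804909,  0.07029563,  0.4048009 ],
       [-0.09042844,  0.531104  , -0.84246735,  1.12984646],
       [ 0.01157017, -0.84531582, -0.53414164,  0.81909985],
       [ 0.        ,  0.        ,  0.        ,  1.        ]])}
wrist {'fx': 297.3186396354542, 'fy': 297.3186396354542, 'cx': 252.34011008222183, 'cy': 193.57070781524195, 'world_from_camera': array([[ 0.42821756, -0.85341083, -0.29718626,  0.35461898],
       [-0.90367201, -0.40533332, -0.13813688, -0.54943408],
       [-0.00257199,  0.32771154, -0.94477433,  0.37237527],
       [ 0.        ,  0.        ,  0.        ,  1.        ]])}
```

View pics/scene0.png

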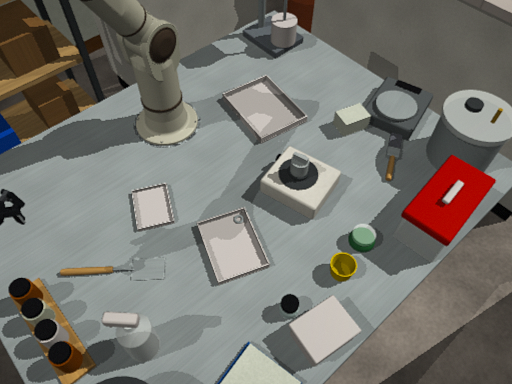

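View pics/side0.png

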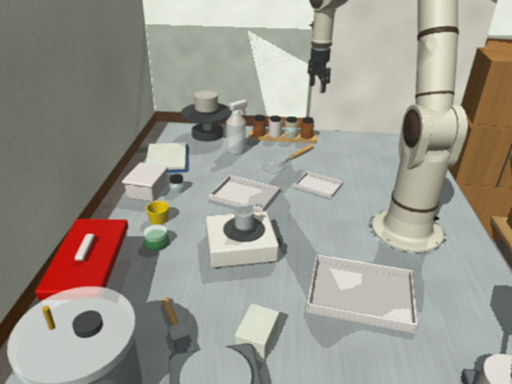

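View pics/wrist0.png

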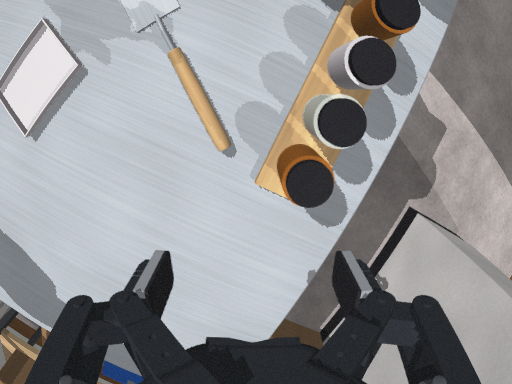

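The scene view shows the mill and nut near (300,165) and the tray with the washer near (232,245). In the side view they are at (243,222) and (244,192). I'll zoom in on both.

```bash
cat > h.py <<'E'
import numpy as np, cv2
from plant import status, cams
def ray(c,u,v,fish=False):
    a=np.array([(u-c['cx'])/c['fx'],(v-c['cy'])/c['fy']])
    if fish:
        r=np.hypot(*a); d=np.array([*(a/r*np.sin(r) if r>0 else a),np.cos(r)])
    else: d=np.array([*a,1.])
    T=c['world_from_camera']; d=T[:3,:3]@d
    return T[:3,3],d/np.linalg.norm(d)
def plane(c,u,v,z,fish=False):
    o,d=ray(c,u,v,fish); return o+d*(z-o[2])/d[2]
def proj(c,p,fish=False):
    T=c['world_from_camera']; q=T[:3,:3].T@(np.asarray(p,float)-T[:3,3])
    if fish:
        th=np.arctan2(np.hypot(q[0],q[1]),q[2]); n=np.hypot(q[0],q[1]); x=q[:2]/n*th
    else: x=q[:2]/q[2]
    return np.array([c['cx']+c['fx']*x[0],c['cy']+c['fy']*x[1]])
E
python3 - <<'E'
import cv2
a=cv2.imread('pics/scene0.png')[130:280,190:350]
b=cv2.imread('pics/side0.png')[170:270,195:295]
cv2.imwrite('pics/scz.png',cv2.resize(a,None,fx=4.,fy=4.,interpolation=cv2.INTER_CUBIC)[:600])
cv2.imwrite('pics/siz.png',cv2.resize(b,None,fx=6.,fy=6.,interpolation=cv2.INTER_CUBIC))
E
```

```text
(no output)
```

View pics/scz.png

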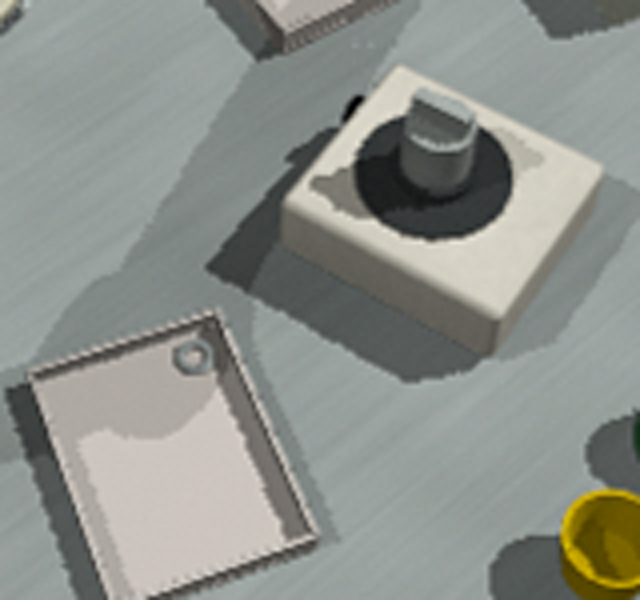

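View pics/siz.png

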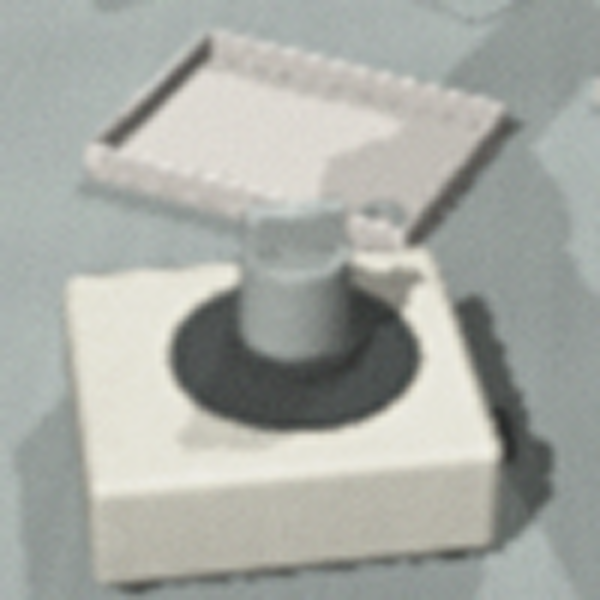

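```bash
python3 - <<'E'
from h import *
s=cams.get_calibration('scene'); d=cams.get_calibration('side')
z=lambda x,y:(190+x/4,130+y/4)
print('nut sc',plane(s,*z(443,108),.155),'side',plane(d,195+295/6,170+210/6,.155))
print('bar ends', plane(s,*z(418,95),.155),plane(s,*z(470,122),.155))
print('plate ctr',plane(s,*z(434,175),.07), plane(d,195+295/6,170+355/6,.07))
for p in [(400,66),(604,165),(498,322),(284,207)]: print('mill',plane(s,*z(*p),.07))
for p in [(30,375),(214,312),(318,540),(112,605)]: print('tray',plane(s,*z(*p),.022))
print('washer',plane(s,*z(193,355),.008))
for p in [(358,82),(145,192)]:pass
E
python3 - <<'E'
import cv2
im=cv2.imread('pics/scene0.png')[190:340,130:290]
cv2.imwrite('pics/tz.png',cv2.resize(im,None,fx=4,fy=4,interpolation=cv2.INTER_CUBIC))
E
```

```text
nut sc [0.50499656 0.13747085 0.155     ] side [0.49936059 0.14656414 0.155     ]
bar ends [0.48463417 0.13265161 0.155     ] [0.52671301 0.14264275 0.155     ]
plate ctr [0.50225063 0.14171006 0.07      ] [0.49916671 0.14358172 0.07      ]
mill [0.4080711  0.19843826 0.07      ]
mill [0.58100002 0.24474047 0.07      ]
mill [0.6251054  0.08250571 0.07      ]
mill [0.44932088 0.03707553 0.07      ]
tray [ 0.41322136 -0.17851027  0.022     ]
tray [ 0.46093334 -0.04288871  0.022     ]
tray [ 0.64809076 -0.11135805  0.022     ]
tray [ 0.5912909  -0.24642342  0.022     ]
washer [ 0.47225521 -0.07364858  0.008     ]
```

View pics/tz.png

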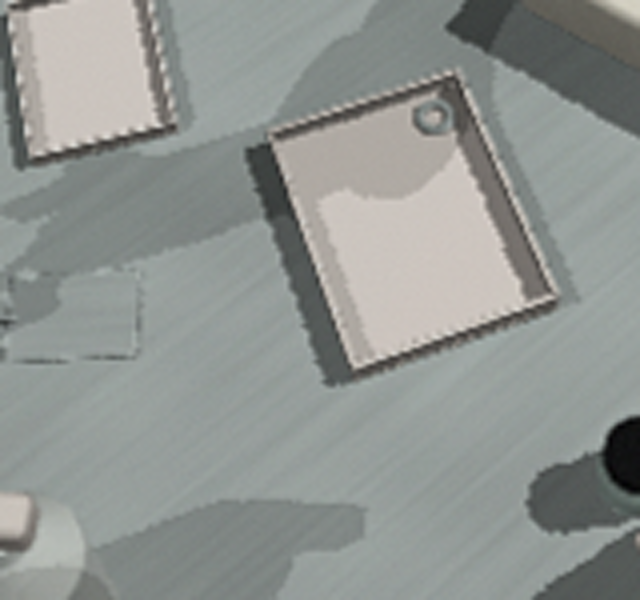

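{"method": "jog_arm", "body": {"motion": [{"offset":[25,-25,-8],"turn":0},{"offset":[37,-40,-5],"turn":0},{"offset":[37,-40,-5],"turn":0},{"offset":[37,-40,0],"turn":0},{"offset":[37,-40,0],"turn":0},{"offset":[37,-40,0],"turn":0},{"offset":[37,-40,0],"turn":0},{"offset":[37,-40,0],"turn":0},{"offset":[37,-40,0],"turn":0},{"offset":[37,-40,0],"turn":0},{"offset":[37,-40,0],"turn":0},{"offset":[37,-40,0],"turn":0}], "fingers": 100}}

```text
time: 1.65
tcp_pos: [0.4698, 0.0195, 0.4228]
eef_rot: [180.0, -0.0, 25.3]
force: [0.1, -0.7, 0.2]
opening: 0.996
```

{"method": "jog_arm", "body": {"motion": [{"offset":[27,-31,0],"turn":-0.1},{"offset":[27,-31,0],"turn":-0.18},{"offset":[12,-35,0],"turn":-0.18},{"offset":[0,0,0],"turn":-0.18},{"offset":[0,0,0],"turn":-0.18},{"offset":[0,0,0],"turn":-0.18},{"offset":[0,0,0],"turn":-0.18},{"offset":[0,0,0],"turn":-0.18},{"offset":[0,0,0],"turn":-0.18},{"offset":[0,0,0],"turn":-0.18},{"offset":[0,0,0],"turn":-0.18},{"offset":[0,0,0],"turn":-0.18}]}}

```text
time: 3.15
tcp_pos: [0.4736, 0.132, 0.4225]
eef_rot: [-180.0, 0.0, 144.9]
force: [0.4, 0.1, 0.2]
opening: 1.0
```

```bash
python3 - <<'E'
from h import *
print(status.read_state()['joint_pos'])
E
```

```text
[ 42.27526236  27.4119941  -77.02342543 108.97234812  29.11086384
  67.29528028   9.55726295]
```

{"method": "jog_arm", "body": {"motion": [{"offset":[-10,12,0],"turn":0},{"offset":[-10,12,0],"turn":0},{"offset":[0,0,0],"turn":-0.17},{"offset":[0,0,0],"turn":-0.17},{"offset":[0,0,0],"turn":-0.17},{"offset":[0,0,0],"turn":-0.17},{"offset":[0,0,0],"turn":-0.16},{"offset":[0,0,0],"turn":0}]}}

```text
time: 4.15
tcp_pos: [0.5039, 0.14, 0.4223]
eef_rot: [180.0, -0.0, -167.4]
force: [0.0, 0.1, 1.3]
opening: 1.001
```

```bash
python3 - <<'E'
from h import *
print(status.read_state()['joint_pos'])
c=cams.get_calibration('wrist'); im=cams.get_image('wrist'); cv2.imwrite('pics/w1.png',im)
np.save('w1T.npy',c['world_from_camera'])
print(proj(c,[.503,.14,.155],True))
E
```

```text
[ 40.93294242  38.59758825 -83.56986877 104.90669574  39.98897302
  74.4272475   49.02257799]
[250.64969011 195.85932026]
```

View pics/w1.png

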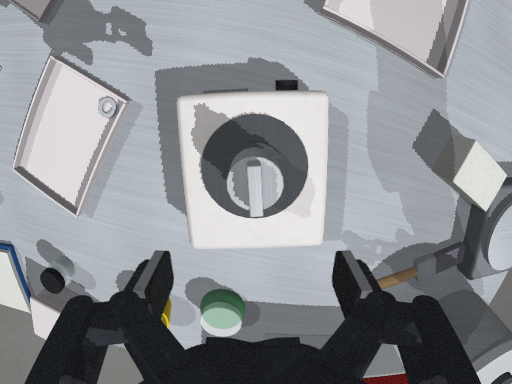

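The wrist view shows the nut bar running from about (254,165) to (256,216), between the fingers. Next I'll measure its top face.

```bash
python3 - <<'E'
import cv2
im=cv2.imread('pics/w1.png')[145:235,210:300]
cv2.imwrite('pics/w1z.png',cv2.resize(im,None,fx=6.6,fy=6.6,interpolation=cv2.INTER_CUBIC))
E
```

```text
(no output)
```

View pics/w1z.png

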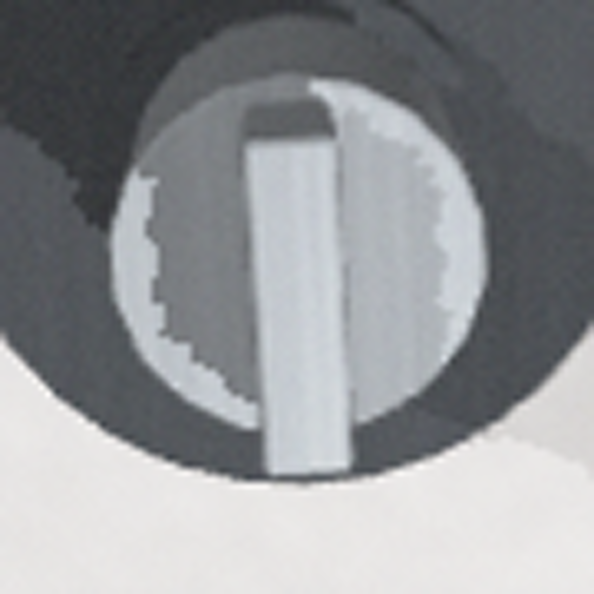

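```bash
python3 - <<'E'
from h import *
c=cams.get_calibration('wrist'); c['world_from_camera']=np.load('w1T.npy')
P=[plane(c,210+x/6.6,145+y/6.6,.155,True) for x,y in [(245,142),(337,142),(353,470),(268,473)]]
P=np.array(P)[:,:2]; print(P, P.mean(0)); a=(P[0]+P[1])/2;b=(P[2]+P[3])/2
print(np.hypot(*(a-b)),np.degrees(np.arctan2(*(a-b)[::-1])),np.hypot(*(P[0]-P[1])))
for x,y in [(298,253)]: print(plane(c,210+x/6.6,145+y/6.6,.133,True))
t=status.read_state(); print(t['tcp_pos'],t['eef_rot'])
E
```

```text
[[0.47879684 0.13169486]
 [0.47631941 0.14280728]
 [0.5188436  0.1548707 ]
 [0.52167005 0.14408539]] [0.49890748 0.14336456]
0.04441483654346469 -164.0206885848134 0.01138523456125723
[0.4979876  0.14299566 0.133     ]
[0.50386462 0.14001993 0.42239618] [ 1.79969393e+02 -3.72997256e-02 -1.67514102e+02]
```

{"method": "jog_arm", "body": {"motion": [{"offset":[4.4,4.2,10],"turn":-0.06},{"offset":[0,0,20],"turn":0},{"offset":[0,0,20],"turn":0},{"offset":[0,0,10],"turn":0},{"offset":[0,0,0],"turn":0}], "fingers": 50}}

```text
time: 4.82
tcp_pos: [0.4984, 0.1432, 0.3617]
eef_rot: [180.0, -0.1, -163.9]
force: [0.4, -0.0, 0.1]
opening: 0.503
```

```bash
python3 - <<'E'
from h import *
c=cams.get_calibration('wrist'); im=cams.get_image('wrist'); cv2.imwrite('pics/w2.png',im)
np.save('w2T.npy',c['world_from_camera'])
cv2.imwrite('pics/w2z.png',cv2.resize(im[120:300,150:350],None,fx=3.3,fy=3.3,interpolation=cv2.INTER_CUBIC))
im=cams.get_image('side');cv2.imwrite('pics/s2z.png',cv2.resize(im[140:260,185:305],None,fx=5,fy=5,interpolation=cv2.INTER_CUBIC))
E
```

```text
(no output)
```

View pics/w2z.png

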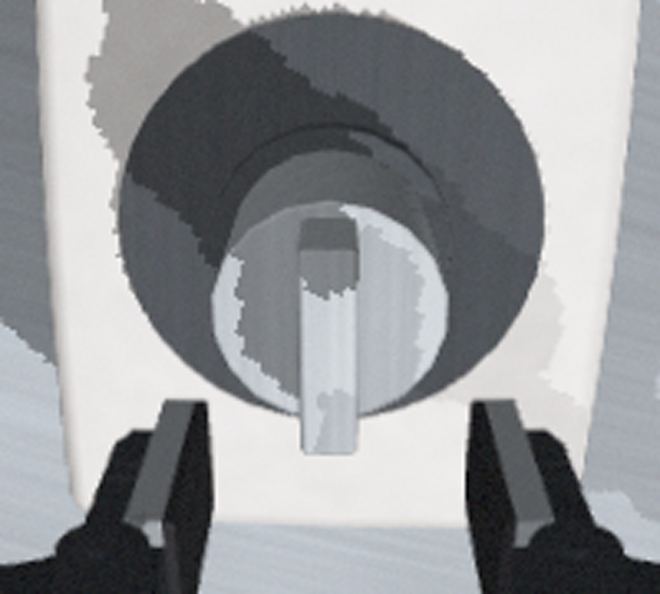

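View pics/s2z.png

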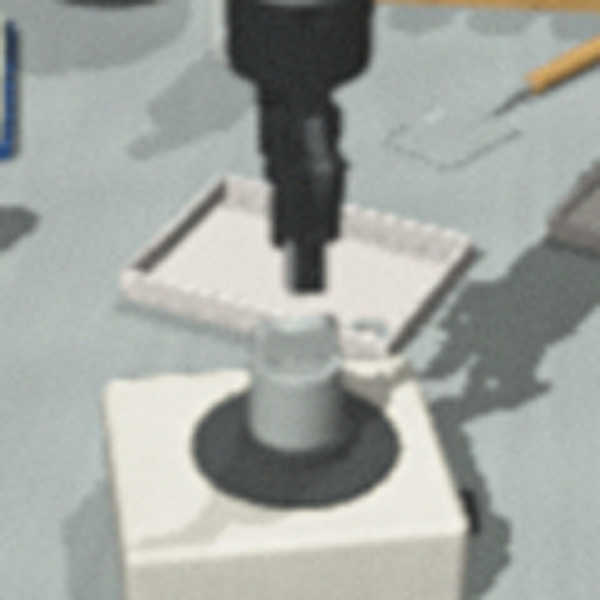

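```bash
python3 - <<'E'
from h import *
c=cams.get_calibration('wrist'); c['world_from_camera']=np.load('w2T.npy')
for z in (.150,.155,.158):
  P=np.array([plane(c,150+x/3.3,120+y/3.3,z,True) for x,y in [(300,250),(357,248),(357,454),(304,453)]])[:,:2]
  a=(P[0]+P[1])/2;b=(P[2]+P[3])/2
  print(z,P.mean(0),np.hypot(*(a-b)),np.degrees(np.arctan2(*(a-b)[::-1])),np.hypot(*(P[0]-P[1])))
for z in (.128,.133,.136):
  P=np.array([plane(c,150+x/3.3,120+y/3.3,z,True) for x,y in [(212,303),(447,303)]])[:,:2]
  print(z,P.mean(0),np.hypot(*(P[0]-P[1])))
t=status.read_state(); print(t['tcp_pos'],t['eef_rot'])
E
```

```text
0.15 [0.50060767 0.14357304] 0.04641293869284588 -163.58048803275844 0.011130982920290002
0.155 [0.4982807  0.14294393] 0.045126858868636655 -163.5804880327585 0.010822548829267706
0.158 [0.49688452 0.14256647] 0.04435521097411106 -163.58048803275844 0.010637488374654306
0.128 [0.49818812 0.14270485] 0.052756443231238424
0.133 [0.49617379 0.14216555] 0.05145345119580035
0.136 [0.49496519 0.14184197] 0.05067165597453753
[0.4988138  0.14357243 0.36295959] [ 1.79977592e+02  2.42113548e-02 -1.63883050e+02]
```

{"method": "jog_arm", "body": {"motion": [{"offset":[0,0,10],"turn":0},{"offset":[0,0,12],"turn":0},{"offset":[0,0,12],"turn":0},{"offset":[0,0,10],"turn":0},{"offset":[0,0,6],"turn":0},{"offset":[0,0,4],"turn":0},{"offset":[0,0,0],"turn":0}]}}

```text
time: 5.8
tcp_pos: [0.4987, 0.1433, 0.3086]
eef_rot: [180.0, -0.0, -163.9]
force: [-0.0, -0.5, 0.9]
opening: 0.497
```

```bash
python3 - <<'E'
from h import *
t=status.read_state(); print(t['tcp_pos'],t['eef_rot'],t['force'])
im=cams.get_image('wrist'); 
side=cams.get_image('side')
a=cv2.resize(im[180:340,150:350],None,fx=2,fy=2); b=cv2.resize(side[150:230,205:285],None,fx=4,fy=4,interpolation=cv2.INTER_CUBIC)
cv2.imwrite('pics/g1.png',np.hstack([a,b]))
E
```

```text
[0.49867045 0.14333107 0.30859929] [ 1.79996404e+02 -8.43714405e-03 -1.63883567e+02] [-0.04899872 -0.54739926  0.85313146]
```

View pics/g1.png

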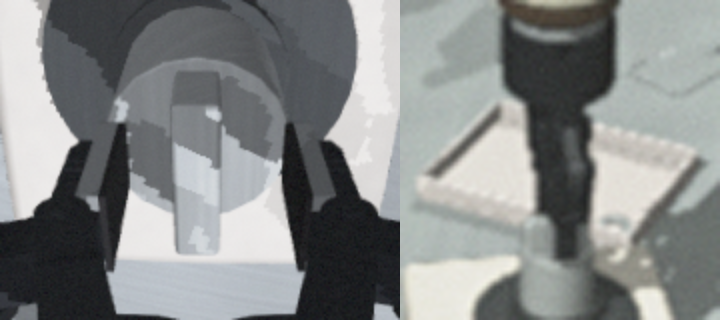

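{"method": "jog_arm", "body": {"motion": [{"offset":[0,0,0],"turn":0},{"offset":[0,0,0],"turn":0},{"offset":[0,0,0],"turn":0},{"offset":[0,0,0],"turn":0},{"offset":[0,0,0],"turn":0},{"offset":[0,0,0],"turn":0}], "fingers": 0}}

```text
time: 6.65
tcp_pos: [0.499, 0.143, 0.3092]
eef_rot: [-179.9, 0.0, -163.9]
force: [-0.4, -3.9, 5.0]
opening: 0.124
```

```bash
python3 - <<'E'
from h import *
t=status.read_state(); print(t['tcp_pos'],t['eef_rot'],t['force'],t['ft_torque'],t['opening'])
E
```

```text
[0.49899642 0.14296067 0.30917038] [-1.79931972e+02  2.61638480e-02 -1.63923741e+02] [-0.38589523 -3.8584072   5.0204339 ] [-0.64446435  0.13833427 -0.02477586] 0.12371934746032547
```

{"method": "jog_arm", "body": {"motion": [{"offset":[0,-0.4,-0.5],"turn":0},{"offset":[0,0,0],"turn":0.03},{"offset":[0,0,0],"turn":0.03},{"offset":[0,0,0],"turn":0.03}]}}

```text
time: 7.15
tcp_pos: [0.499, 0.143, 0.3095]
eef_rot: [-180.0, 0.0, -169.2]
force: [0.8, -2.5, 4.8]
opening: 0.125
```

```bash
cat > st.py <<'E'
from h import *
t=status.read_state(); print(t['time'],t['tcp_pos'].round(5),t['eef_rot'].round(2),t['force'].round(2),t['ft_torque'].round(3),round(t['opening'],3),t['joint_pos'].round(1))
E
python3 st.py
```

```text
7.15 [0.49899 0.14297 0.30948] [-1.7999e+02  4.0000e-02 -1.6916e+02] [ 0.82 -2.54  4.84] [-0.451 -0.129  0.091] 0.125 [ 35.   44.  -74.1 111.5  48.1  63.9  41.3]
```

{"method": "jog_arm", "body": {"motion": [{"offset":[0,0,-0.2],"turn":0.03},{"offset":[0,0,-0.2],"turn":0.03},{"offset":[0,0,-0.1],"turn":0.03},{"offset":[0,0,-0.1],"turn":0.03}]}}

```text
time: 7.65
tcp_pos: [0.4991, 0.143, 0.3102]
eef_rot: [-180.0, 0.1, -176.0]
force: [0.8, -3.0, 6.4]
opening: 0.129
```

```bash
python3 st.py
```

```text
7.65 [0.49908 0.14296 0.31017] [-1.8000e+02  5.0000e-02 -1.7604e+02] [ 0.79 -3.01  6.41] [-0.435 -0.154  0.145] 0.129 [ 34.5  42.8 -72.9 111.4  46.9  63.   35.4]
```

{"method": "jog_arm", "body": {"motion": [{"offset":[0,0,-0.4],"turn":0.03},{"offset":[0,0,-0.4],"turn":0.03},{"offset":[0,0,-0.3],"turn":0.03},{"offset":[0,0,-0.3],"turn":0.03}]}}

```text
time: 8.15
tcp_pos: [0.4989, 0.1428, 0.311]
eef_rot: [180.0, 0.0, 177.1]
force: [3.4, -1.7, 0.5]
opening: 0.122
```

```bash
python3 st.py; python3 - <<'E'
from h import *
im=cams.get_image('wrist'); cv2.imwrite('pics/g2.png',cv2.resize(im[180:340,150:350],None,fx=3,fy=3))
E
```

```text
8.15 [0.49889 0.14283 0.31103] [1.7999e+02 1.0000e-02 1.7708e+02] [ 3.41 -1.75  0.46] [-0.219 -0.689  0.082] 0.122 [ 34.   41.7 -71.7 111.4  45.6  62.1  29.5]
```

View pics/g2.png

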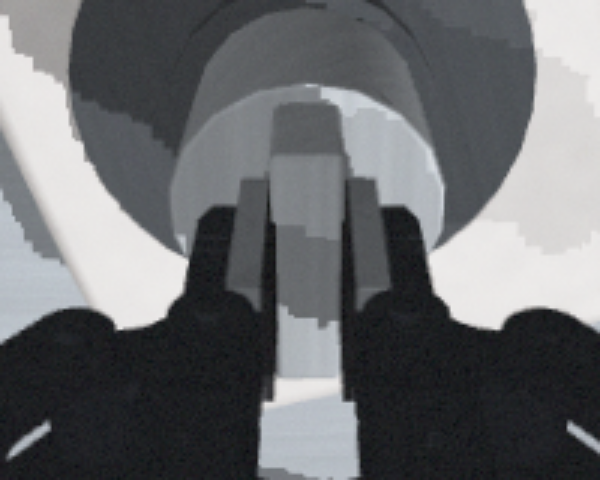

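{"method": "jog_arm", "body": {"motion": [{"offset":[0,0,-0.1],"turn":0.04},{"offset":[0,0,-0.1],"turn":0.04},{"offset":[0,0,-0.1],"turn":0.04},{"offset":[0,0,-0.1],"turn":0.04}]}}

```text
time: 8.7
tcp_pos: [0.4988, 0.1429, 0.3118]
eef_rot: [-180.0, 0.0, 167.9]
force: [2.1, -3.1, 4.4]
opening: 0.121
```

```bash
python3 st.py
```

```text
8.7 [0.49882 0.14292 0.31182] [-1.7999e+02  2.0000e-02  1.6789e+02] [ 2.06 -3.11  4.42] [-0.465 -0.533  0.147] 0.121 [ 33.2  40.2 -69.9 111.4  43.9  61.   21.6]
```

{"method": "jog_arm", "body": {"motion": [{"offset":[0,0,-0.3],"turn":0.04},{"offset":[0,0,-0.3],"turn":0.04},{"offset":[0,0,-0.3],"turn":0.04},{"offset":[0,0,-0.2],"turn":0.04},{"offset":[0,0,-0.2],"turn":0.04}]}}

```text
time: 9.32
tcp_pos: [0.4989, 0.1429, 0.313]
eef_rot: [180.0, 0.0, 156.4]
force: [3.1, -3.7, 2.5]
opening: 0.127
```

```bash
python3 st.py
```

```text
9.325 [0.49887 0.14288 0.31301] [1.8000e+02 2.0000e-02 1.5642e+02] [ 3.11 -3.65  2.46] [-0.514 -0.707  0.137] 0.127 [ 32.1  38.3 -67.7 111.4  41.7  59.7  11.9]
```

{"method": "jog_arm", "body": {"motion": [{"offset":[-0.4,-0.2,-0.3],"turn":0.04},{"offset":[0,0,-0.2],"turn":0.04},{"offset":[0,0,-0.2],"turn":0.04},{"offset":[0,0,-0.2],"turn":0.04},{"offset":[0,0,-0.2],"turn":0.04}]}}

```text
time: 9.95
tcp_pos: [0.499, 0.1427, 0.3141]
eef_rot: [180.0, -0.0, 145.0]
force: [0.8, -2.8, 4.8]
opening: 0.127
```

```bash
python3 st.py
```

```text
9.95 [0.49897 0.14273 0.31412] [ 1.8000e+02 -1.0000e-02  1.4498e+02] [ 0.85 -2.78  4.82] [-0.281 -0.438  0.093] 0.127 [ 30.9  36.6 -65.4 111.4  39.5  58.4   2.2]
```

{"method": "jog_arm", "body": {"motion": [{"offset":[0,0,-0.4],"turn":0.04},{"offset":[0,0,-0.3],"turn":0.04},{"offset":[0,0,-0.3],"turn":0.04},{"offset":[0,0,-0.25],"turn":0.04},{"offset":[0,0,-0.25],"turn":0.04}]}}

```text
time: 10.58
tcp_pos: [0.4989, 0.1426, 0.3154]
eef_rot: [-180.0, -0.0, 133.5]
force: [2.1, -0.6, 1.1]
opening: 0.12
```

```bash
python3 st.py
```

```text
10.575 [0.49894 0.14259 0.31537] [-1.7999e+02 -2.0000e-02  1.3351e+02] [ 2.06 -0.62  1.12] [-0.002 -0.537  0.096] 0.12 [ 29.6  34.9 -63.1 111.3  37.3  57.3  -7.4]
```

{"method": "jog_arm", "body": {"motion": [{"offset":[0,0,-0.2],"turn":0.04},{"offset":[0,0,-0.25],"turn":0.04},{"offset":[0,0,-0.25],"turn":0.04},{"offset":[0,0,-0.25],"turn":0.04},{"offset":[0,0,-0.25],"turn":0.04}]}}

```text
time: 11.2
tcp_pos: [0.4989, 0.1425, 0.3165]
eef_rot: [-180.0, -0.0, 122.0]
force: [1.6, -0.5, -3.3]
opening: 0.123
```

```bash
python3 st.py
```

```text
11.2 [0.49891 0.14248 0.31647] [-1.7997e+02 -1.0000e-02  1.2205e+02] [ 1.55 -0.46 -3.31] [-0.069 -0.532  0.021] 0.123 [ 28.2  33.3 -60.6 111.3  35.1  56.3 -17.1]
```

{"method": "jog_arm", "body": {"motion": [{"offset":[0,0,-0.1],"turn":0.04},{"offset":[0,0,-0.2],"turn":0.04},{"offset":[0,0,-0.2],"turn":0.04},{"offset":[0,0,-0.2],"turn":0.04},{"offset":[0,0,-0.2],"turn":0.04}]}}

```text
time: 11.82
tcp_pos: [0.4991, 0.1425, 0.3176]
eef_rot: [-180.0, 0.0, 110.6]
force: [1.3, -0.9, -2.6]
opening: 0.125
```

```bash
python3 st.py
```

```text
11.825 [0.49905 0.14252 0.31763] [-1.8000e+02  1.0000e-02  1.1059e+02] [ 1.25 -0.86 -2.58] [-0.237 -0.409  0.021] 0.125 [ 26.6  31.8 -58.1 111.3  33.   55.4 -26.8]
```

{"method": "jog_arm", "body": {"motion": [{"offset":[0,0,-0.2],"turn":0.04},{"offset":[0,0,-0.2],"turn":0.04},{"offset":[0,0,-0.2],"turn":0.04},{"offset":[0,0,-0.2],"turn":0.04},{"offset":[0,0,-0.2],"turn":0.04},{"offset":[0,0,-0.2],"turn":0.04}]}}

```text
time: 12.58
tcp_pos: [0.4991, 0.1425, 0.3189]
eef_rot: [180.0, 0.0, 96.8]
force: [1.2, -1.6, -1.7]
opening: 0.123
```

```bash
python3 st.py
```

```text
12.575 [0.49914 0.14252 0.31888] [179.99   0.    96.83] [ 1.22 -1.64 -1.73] [-0.264 -0.427  0.016] 0.123 [ 24.7  30.2 -55.1 111.3  30.5  54.4 -38.5]
```

{"method": "jog_arm", "body": {"motion": [{"offset":[0,0,-0.2],"turn":0.04},{"offset":[0,0,-0.2],"turn":0.04},{"offset":[0,0,-0.2],"turn":0.04},{"offset":[0,0,-0.2],"turn":0.04},{"offset":[0,0,-0.2],"turn":0.04},{"offset":[0,0,-0.2],"turn":0.04}]}}

```text
time: 13.32
tcp_pos: [0.4991, 0.1425, 0.3201]
eef_rot: [180.0, 0.0, 83.1]
force: [3.1, -1.2, -1.0]
opening: 0.127
```

```bash
python3 st.py
```

```text
13.325 [0.49914 0.14251 0.32008] [1.7999e+02 1.0000e-02 8.3090e+01] [ 3.11 -1.23 -1.01] [-0.419 -0.624  0.019] 0.127 [ 22.6  28.7 -52.  111.3  28.1  53.5 -50.2]
```

{"method": "jog_arm", "body": {"motion": [{"offset":[0,0,-0.2],"turn":0.04},{"offset":[0,0,-0.2],"turn":0.04},{"offset":[0,0,-0.2],"turn":0.04},{"offset":[0,0,-0.2],"turn":0.04},{"offset":[0,0,-0.2],"turn":0.04},{"offset":[0,0,-0.2],"turn":0.04}]}}

```text
time: 14.08
tcp_pos: [0.4992, 0.1425, 0.3213]
eef_rot: [180.0, -0.0, 69.3]
force: [1.7, -1.5, -2.2]
opening: 0.127
```

```bash
python3 st.py
```

```text
14.075 [0.49918 0.14249 0.32126] [179.98  -0.    69.33] [ 1.65 -1.55 -2.17] [-0.598 -0.738  0.049] 0.127 [ 20.4  27.4 -48.9 111.3  25.8  52.8 -62. ]
```

{"method": "jog_arm", "body": {"motion": [{"offset":[0,0,-0.2],"turn":0.04},{"offset":[0,0,-0.2],"turn":0.04},{"offset":[0,0,-0.2],"turn":0.04},{"offset":[0,0,-0.2],"turn":0.04},{"offset":[0,0,-0.2],"turn":0.04},{"offset":[0,0,-0.2],"turn":0.04}]}}

```text
time: 14.82
tcp_pos: [0.4992, 0.1425, 0.3225]
eef_rot: [180.0, -0.0, 55.6]
force: [4.2, -2.7, -2.0]
opening: 0.123
```

```bash
python3 st.py
```

```text
14.825 [0.49917 0.14248 0.32245] [179.98  -0.    55.58] [ 4.24 -2.73 -1.96] [-0.843 -0.932  0.022] 0.123 [ 18.2  26.2 -45.8 111.3  23.6  52.2 -73.9]
```

{"method": "jog_arm", "body": {"motion": [{"offset":[0,0.4,-0.2],"turn":0.04},{"offset":[0,0,-0.2],"turn":0.04},{"offset":[0,0,-0.2],"turn":0.04},{"offset":[0,0,-0.2],"turn":0.04},{"offset":[0,0,-0.2],"turn":0.04},{"offset":[0,0,-0.2],"turn":0.04}]}}

```text
time: 15.58
tcp_pos: [0.4994, 0.1424, 0.3236]
eef_rot: [-180.0, -0.0, 41.8]
force: [3.7, -3.8, -1.1]
opening: 0.122
```

```bash
python3 st.py
```

```text
15.575 [0.49939 0.14238 0.32362] [-180.     -0.     41.84] [ 3.69 -3.84 -1.09] [-0.619 -0.758  0.041] 0.122 [ 16.   25.1 -42.8 111.3  21.5  51.7 -85.9]
```

{"method": "jog_arm", "body": {"motion": [{"offset":[0,0,-0.5],"turn":0},{"offset":[0,0,-0.5],"turn":0}]}}

```text
time: 15.82
tcp_pos: [0.4991, 0.1422, 0.3244]
eef_rot: [-180.0, 0.1, 42.0]
force: [1.9, -3.1, -2.4]
opening: 0.124
```

```bash
python3 st.py
```

```text
15.825 [0.49911 0.14222 0.32439] [-1.7998e+02  5.0000e-02  4.2000e+01] [ 1.91 -3.14 -2.44] [-0.808 -0.508  0.017] 0.124 [ 16.   25.1 -42.8 111.3  21.5  51.9 -85.7]
```

{"method": "jog_arm", "body": {"motion": [{"offset":[0,0,-0.7],"turn":0},{"offset":[0,0,-0.7],"turn":0}]}}

```text
time: 16.08
tcp_pos: [0.4991, 0.1422, 0.3258]
eef_rot: [-180.0, 0.0, 42.0]
force: [1.5, -2.2, -1.4]
opening: 0.125
```

```bash
python3 st.py
```

```text
16.075 [0.49913 0.14224 0.32585] [-1.7998e+02  5.0000e-02  4.1990e+01] [ 1.53 -2.22 -1.4 ] [-0.755 -0.339 -0.007] 0.125 [ 16.1  24.9 -42.9 111.2  21.4  52.  -85.6]
```

Free so far: 2.4 mm lifted with only the nut's weight showing. I'll keep lifting carefully.

{"method": "jog_arm", "body": {"motion": [{"offset":[0,0,-0.8],"turn":0},{"offset":[0,0,-1],"turn":0},{"offset":[0,0,-1],"turn":0}]}}

```text
time: 16.45
tcp_pos: [0.4993, 0.1425, 0.3289]
eef_rot: [-180.0, -0.0, 42.0]
force: [2.0, -2.8, -2.8]
opening: 0.124
```

```bash
python3 st.py
```

```text
16.45 [0.49933 0.14247 0.32891] [-179.99   -0.     41.99] [ 2.   -2.81 -2.77] [-0.712 -0.236 -0.043] 0.124 [ 16.2  24.7 -43.1 111.1  21.1  52.3 -85.4]
```

{"method": "jog_arm", "body": {"motion": [{"offset":[0,0,-2],"turn":0},{"offset":[0,0,-3],"turn":0},{"offset":[0,0,-4],"turn":0},{"offset":[0,0,-5],"turn":0},{"offset":[0,0,-6],"turn":0},{"offset":[0,0,-8],"turn":0},{"offset":[0,0,-12],"turn":0},{"offset":[0,0,-12],"turn":0},{"offset":[0,0,-12],"turn":0},{"offset":[0,0,0],"turn":0}]}}

```text
time: 17.7
tcp_pos: [0.4998, 0.1425, 0.3941]
eef_rot: [179.9, -0.1, 42.0]
force: [-0.5, -0.4, -0.1]
opening: 0.124
```

```bash
python3 st.py; python3 - <<'E'
from h import *
w=cams.get_image('wrist'); s=cams.get_image('side'); c=cams.get_image('scene')
a=cv2.resize(w,(400,300)); b=cv2.resize(s[120:270,170:320],(300,300)); 
cv2.imwrite('pics/l1.png',np.hstack([a,b])); cv2.imwrite('pics/l1sc.png',c)
E
```

```text
17.7 [0.49982 0.14253 0.39412] [ 1.7992e+02 -1.1000e-01  4.1980e+01] [-0.51 -0.4  -0.09] [ 0.013  0.007 -0.   ] 0.124 [ 19.1  19.7 -45.7 107.7  16.4  59.2 -81.4]
```

View pics/l1.png

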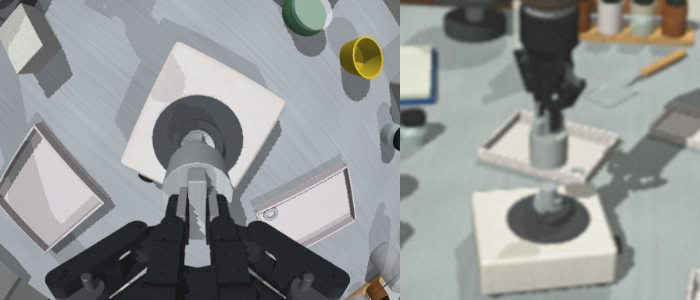

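View pics/l1sc.png

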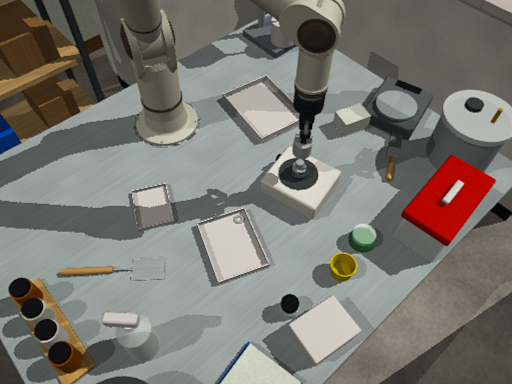

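```bash
python3 - <<'E'
from h import *
d=cams.get_calibration('side'); s=cams.get_calibration('scene')
P=np.array([plane(d,195+x/6,170+y/6,.022) for x,y in [(212,33),(512,105),(405,245),(88,150)]]);print(P,P.mean(0))
c=cams.get_calibration('wrist'); c['world_from_camera']=np.load('w1T.npy')
P=np.array([plane(c,x,y,.022,True) for x,y in [(53,55),(131,100),(78,215),(13,168)]]);print(P,P.mean(0))
E
```

```text
[[ 0.58800478 -0.23768072  0.022     ]
 [ 0.40301002 -0.1735579   0.022     ]
 [ 0.45610584 -0.02315745  0.022     ]
 [ 0.64112294 -0.09840888  0.022     ]] [ 0.52206089 -0.13320124  0.022     ]
[[ 0.40464856 -0.16865169  0.022     ]
 [ 0.45512162 -0.02911403  0.022     ]
 [ 0.63767357 -0.10210103  0.022     ]
 [ 0.58750744 -0.24077856  0.022     ]] [ 0.5212378  -0.13516133  0.022     ]
```

{"method": "jog_arm", "body": {"motion": [{"offset":[-8,13,0],"turn":0},{"offset":[-18,28,0],"turn":0},{"offset":[-26,42,0],"turn":0},{"offset":[-26,42,0],"turn":0},{"offset":[-26,42,0],"turn":0},{"offset":[-26,42,0],"turn":0},{"offset":[-19,31,0],"turn":0},{"offset":[-10,15,0],"turn":0},{"offset":[0,0,0],"turn":0}]}}

```text
time: 18.98
tcp_pos: [0.5515, -0.1549, 0.3923]
eef_rot: [-179.9, 0.0, 41.8]
force: [0.0, 0.6, -0.7]
opening: 0.123
```

```bash
python3 st.py; python3 - <<'E'
from h import *
w=cams.get_image('wrist'); s=cams.get_image('side'); c=cams.get_image('scene')
cv2.imwrite('pics/m1.png',np.hstack([cv2.resize(s[110:260,150:300],(390,390)),cv2.resize(c[170:320,160:310],(390,390))])); cv2.imwrite('pics/m1w.png',w)
E
```

```text
18.975 [ 0.55148 -0.1549   0.39226] [-1.7995e+02  2.0000e-02  4.1840e+01] [ 0.    0.57 -0.7 ] [ 0.067 -0.004 -0.014] 0.123 [ 43.3  24.2 -38.7 100.6  17.   61.2 -49.4]
```

View pics/m1.png

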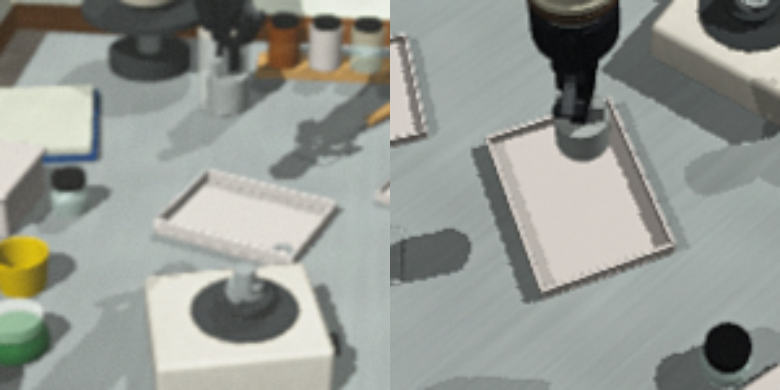

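View pics/m1w.png

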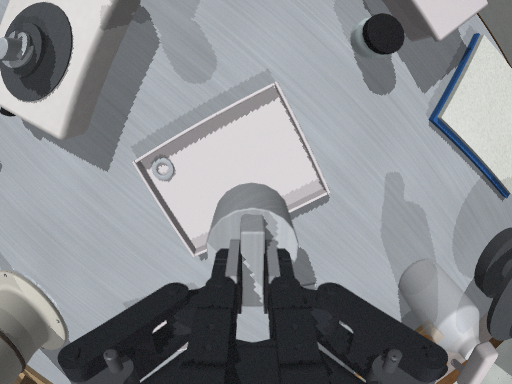

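```bash
python3 - <<'E'
from h import *
c=cams.get_calibration('wrist')
P=np.array([plane(c,x,y,.022,True) for x,y in [(137,160),(275,85),(328,192),(195,254)]]);print(P,P.mean(0))
print(plane(c,425,280,.15,True))
s=cams.get_calibration('scene');print('spray',plane(s,138,345,0),plane(s,120,320,.2))
E
```

```text
[[ 0.46410029 -0.03732854  0.022     ]
 [ 0.63923364 -0.10418509  0.022     ]
 [ 0.59096828 -0.23938315  0.022     ]
 [ 0.41191413 -0.17218386  0.022     ]] [ 0.52655409 -0.13827016  0.022     ]
[ 0.60773352 -0.3306935   0.15      ]
spray [ 0.58210025 -0.49776928  0.        ] [ 0.58860621 -0.49689594  0.2       ]
```

{"method": "jog_arm", "body": {"motion": [{"offset":[0,0,12],"turn":0},{"offset":[0,0,22],"turn":0},{"offset":[0,0,25],"turn":0},{"offset":[0,0,25],"turn":0},{"offset":[0,0,25],"turn":0},{"offset":[0,0,20],"turn":0},{"offset":[0,0,12],"turn":0},{"offset":[0,0,8],"turn":0},{"offset":[0,0,4],"turn":0},{"offset":[0,0,0],"turn":0},{"offset":[0,0,0],"turn":0}]}}

```text
time: 20.5
tcp_pos: [0.5521, -0.1537, 0.2404]
eef_rot: [179.9, -0.0, 42.0]
force: [0.4, 0.9, -1.9]
opening: 0.119
```

```bash
python3 st.py; python3 - <<'E'
from h import *
s=cams.get_image('side'); c=cams.get_image('scene')
cv2.imwrite('pics/m2.png',np.hstack([cv2.resize(s[110:260,170:320],(390,390)),cv2.resize(c[170:320,160:310],(390,390))]))
E
```

```text
20.5 [ 0.5521  -0.15365  0.2404 ] [ 1.7994e+02 -3.0000e-02  4.1980e+01] [ 0.39  0.88 -1.93] [-0.01   0.032  0.022] 0.119 [ 38.1  35.4 -32.9 106.6  26.1  45.6 -56.6]
```

View pics/m2.png

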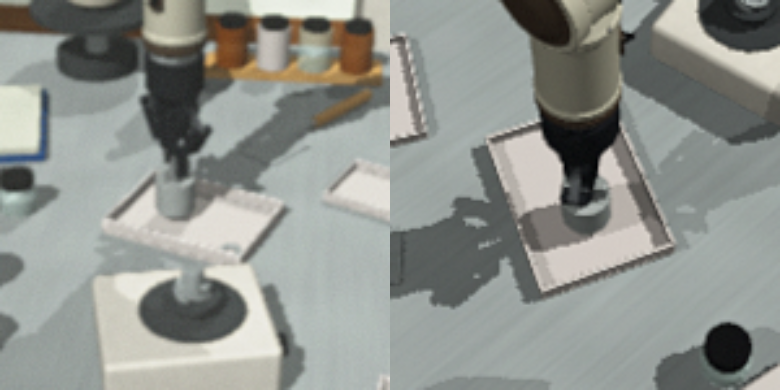

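The nut hangs over the middle to +x part of the tray. I'll lower it by feel.

{"method": "jog_arm", "body": {"motion": [{"offset":[0,0,3],"turn":0},{"offset":[0,0,2],"turn":0},{"offset":[0,0,2],"turn":0},{"offset":[0,0,1],"turn":0},{"offset":[0,0,0],"turn":0}]}}

```text
time: 21.22
tcp_pos: [0.5518, -0.1535, 0.2317]
eef_rot: [-180.0, 0.0, 42.0]
force: [0.8, 0.2, -0.8]
opening: 0.122
```

```bash
python3 st.py
```

```text
21.225 [ 0.55179 -0.15353  0.23171] [-179.99    0.     41.99] [ 0.84  0.19 -0.84] [0.023 0.037 0.003] 0.122 [ 37.8  36.1 -32.4 106.8  26.6  44.8 -57. ]
```

{"method": "jog_arm", "body": {"motion": [{"offset":[0,0,0.7],"turn":0},{"offset":[0,0,0.7],"turn":0},{"offset":[0,0,0.6],"turn":0}]}}

```text
time: 21.6
tcp_pos: [0.5519, -0.1536, 0.2298]
eef_rot: [180.0, -0.0, 42.0]
force: [0.3, 0.1, -1.1]
opening: 0.122
```

```bash
python3 st.py
```

```text
21.6 [ 0.55185 -0.15356  0.2298 ] [ 1.7999e+02 -1.0000e-02  4.1990e+01] [ 0.3   0.07 -1.07] [-0.028 -0.02  -0.001] 0.122 [ 37.7  36.2 -32.3 106.9  26.7  44.6 -57.1]
```

{"method": "jog_arm", "body": {"motion": [{"offset":[0,0,0.6],"turn":0},{"offset":[0,0,0.6],"turn":0},{"offset":[0,0,0],"turn":0}]}}

```text
time: 21.98
tcp_pos: [0.5518, -0.1536, 0.2286]
eef_rot: [-180.0, 0.0, 42.0]
force: [-0.3, 0.5, -1.5]
opening: 0.123
```

```bash
python3 st.py
```

```text
21.975 [ 0.55178 -0.15356  0.22855] [-180.      0.     41.99] [-0.29  0.47 -1.48] [ 0.014 -0.027  0.017] 0.123 [ 37.6  36.3 -32.3 106.9  26.8  44.5 -57.2]
```

{"method": "jog_arm", "body": {"motion": [{"offset":[0,0,0.6],"turn":0},{"offset":[0,0,0.6],"turn":0},{"offset":[0,0,0],"turn":0}]}}

```text
time: 22.35
tcp_pos: [0.5519, -0.1535, 0.2277]
eef_rot: [180.0, 0.0, 42.0]
force: [-1.0, 1.2, 2.5]
opening: 0.126
```

```bash
python3 st.py
```

```text
22.35 [ 0.55187 -0.15348  0.22771] [179.99   0.    41.99] [-1.    1.15  2.46] [ 0.06   0.284 -0.002] 0.126 [ 37.6  36.4 -32.2 106.9  26.9  44.4 -57.2]
```

Contact with the floor at about 2–4 N. I'll release slowly here, opening only as far as needed.

{"method": "jog_arm", "body": {"motion": [{"offset":[0,0,0],"turn":0},{"offset":[0,0,0],"turn":0},{"offset":[0,0,0],"turn":0},{"offset":[0,0,0],"turn":0}], "fingers": 45}}

```text
time: 22.85
tcp_pos: [0.5518, -0.1536, 0.2274]
eef_rot: [-180.0, -0.0, 42.0]
force: [0.6, -0.4, 1.1]
opening: 0.449
```

```bash
python3 st.py; python3 - <<'E'
from h import *
w=cams.get_image('wrist'); cv2.imwrite('pics/r1.png',w[100:384,100:400])
E
```

```text
22.85 [ 0.55183 -0.15355  0.22737] [-180.     -0.     41.99] [ 0.62 -0.38  1.11] [ 0.013 -0.028 -0.012] 0.449 [ 37.6  36.4 -32.2 106.9  26.9  44.4 -57.2]
```

View pics/r1.png

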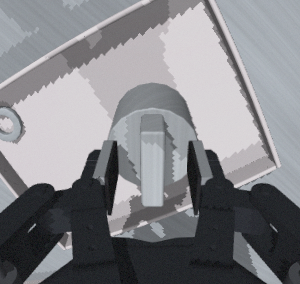

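The pads are clear on both sides of the bar and the nut is standing upright. I'll retreat straight up.

{"method": "jog_arm", "body": {"motion": [{"offset":[0,0,-3],"turn":0},{"offset":[0,0,-6],"turn":0},{"offset":[0,0,-10],"turn":0},{"offset":[0,0,-20],"turn":0},{"offset":[0,0,-25],"turn":0},{"offset":[0,0,-25],"turn":0},{"offset":[0,0,-25],"turn":0},{"offset":[0,0,-25],"turn":0},{"offset":[0,0,-10],"turn":0},{"offset":[0,0,0],"turn":0}]}}

```text
time: 24.15
tcp_pos: [0.552, -0.1536, 0.3775]
eef_rot: [179.9, -0.0, 42.0]
force: [-0.3, -0.2, 0.1]
opening: 0.449
```

```bash
python3 st.py; python3 - <<'E'
from h import *
w=cams.get_image('wrist'); s=cams.get_image('side'); c=cams.get_image('scene')
cv2.imwrite('pics/f1.png',np.hstack([cv2.resize(s[110:260,150:300],(390,390)),cv2.resize(c[170:320,160:310],(390,390))])); cv2.imwrite('pics/f1w.png',w)
E
```

```text
24.15 [ 0.55195 -0.15358  0.37751] [ 1.7989e+02 -4.0000e-02  4.1980e+01] [-0.3  -0.18  0.13] [0.024 0.024 0.039] 0.449 [ 42.9  25.1 -38.5 101.5  17.9  59.5 -50.2]
```

View pics/f1.png

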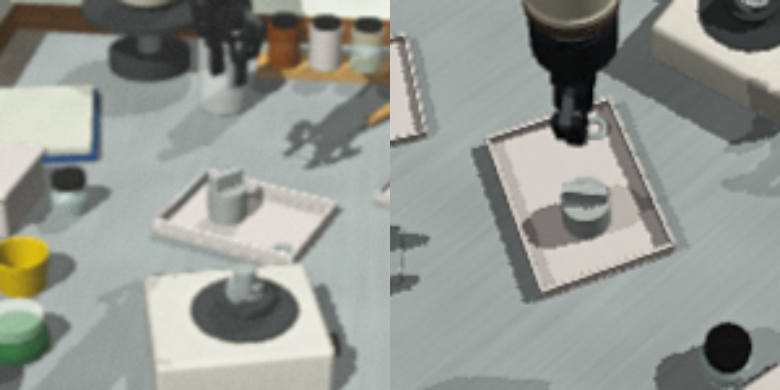

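View pics/f1w.png

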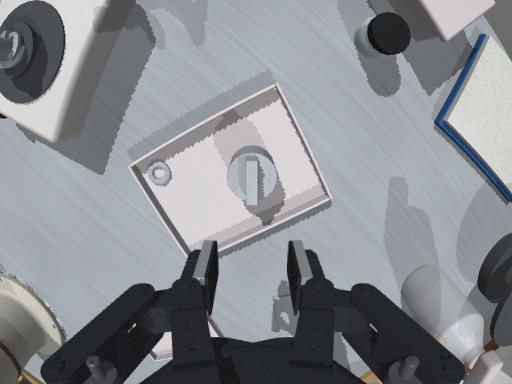

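The nut stands upright in the tray at wrist pixel (251,177), well clear of the washer at (159,173) and the walls. The gripper is clear of everything.

```bash
python3 -c "
from plant import close_job; print(close_job())"
```

```text
the job is handed in; nothing more can be done
None
```

The cap nut is off the spindle and standing upright on its open rim in the white parts tray, and the job is handed in. It took about 24 s of the 67 s allowed.

- **Unscrewing:** I gripped the thumb bar and turned it clockwise about 2.7 rad, following it up by force. At the points I checked between moves, no force component on the tool passed about 6.5 N. The nut then lifted off with no resistance beyond its weight.
- **Placing:** I lowered it until it touched the tray floor at about 2–4 N, then opened the fingers and backed straight up. It stands slightly to the +x side of the tray's middle.
- **Last checks:** All three camera views show the nut clear of the tray walls. The washer is still in its corner, and the gripper is about 80 mm above the nut with no contact force. I did not go near any of the other items.
- **Disagreements:** The camera estimates of the tray centre differed by up to about 12 mm, with ample clearance either way. The bar's apparent size suggested the nut sat about 3 mm lower than stated. Contact came at about the height the stated dimensions predict.

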